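# Load the hot-oil warmer and see that all three push-lock buttons are on

### The arm

A 6-joint arm with a two-finger parallel gripper is mounted at the origin on a cart in front of the work surface, level with it; the furniture and walls round the work are solid. World frame = base frame: x ahead of the robot, y to its left, z up, the work surface at z = 0. Lengths are in mm, angles in rad, forces in N, time in s.
With the tool pointing down it reaches from about 275 to 750 mm from the base axis. Payload 10.2 kg.
Tool frame: the origin (TCP) lies at the very end of the fingers, on their centre line; the grasp point (between the pads) lies 19 mm behind it; z points along the fingers, y is the line along which they close (so a half turn about z gives the same grasp; the last joint's range is limited). The gripper opens to 85 mm and grips with 20 to 120 N. Pads are 22 mm wide; open, the fingers measure 114 mm over their backs; the gripper's body (76 mm by 85 mm) begins 54 mm behind the grasp point. The pads swing forward as they close: fully open they stand 13 mm farther back than shut.
Start: joints at [1.014, 0.313, 1.498, -0, 1.331, -0.223], TCP at [172.022, 496.024, 231.294] pointing down, gripper open.
Joint ranges: [-2.94, 2.94], [-0.97, 2.17], [0.19, 2.56], [-1.23, 4.37], [0.02, 3.11], [-2.88, 2.88]. Speed limits (rad/s): [2.39, 2.39, 3.01, 3.14, 3.14, 3.14].

### API

Orientations are given as a unit quaternion [w, x, y, z].
In Python, from rig import ctrl gives the robot as it stands.
- The arm moves only by the shell command python3 -m inch 'ROWS' [OPENING] [FORCE]. ROWS is text: rows parted by semicolons, each of 6 numbers parted by spaces: the shift along the tool's x, y, z in mm, then the turn, a rotation vector about the tool's x, y, z in units of 6 degrees (1.0 is 6 degrees). A call has exactly 10 rows; each row shifts and turns the commanded pose from where the row before left it, along the tool's axes as they then stand; what a row does not reach is not made up. A row lasts 1/12 s, in which the tool goes at most 41.7 mm and 7.16 degrees, less where a joint would pass 70% of its speed; a pose out of reach is approached as far as the arm can. A call with a gripper value outside its range is refused whole. OPENING is the opening, from 0 (shut) to 1 (fully open), set as the call begins (- or left out, the last holds). The fingers move at their own pace and stop on an object; FORCE is the grip in N (left out, the last holds). Time passes only in rows, so rows that do not move let the fingers close, or fill a call up. It gives the time, the measured TCP pose, the force, the opening and the grip force at its end, in the units of the state.
- ctrl.sense(): the state, without advancing time (a new reading comes with each control period).
- ctrl.capture(name): name is "scene" or "top"; returns a dict with "image" (400x640x3 uint8, red, green, blue), "intrinsics" (3x3 intrinsics, pixels), "rvec" (rotation vector, rad) and "tvec" (3), from world to camera coordinates, as OpenCV has them. Camera axes: x right, y down, z forward; pixel columns grow to the right and rows downward; lengths in mm; the calibration is good to about 2 mm. A picture is of the moment at which its call begins. There is no depth.
- ctrl.finish_job(): hands the job in; it is judged then, once.
The state is a dict: "time_s": time; "joints": joint angles; "dq": joint speeds; "tau": joint torques, N m; "eef_pos": TCP position; "ee_rot": TCP orientation; "force": force on the tool from outside, world axes, zero at the start; "wrist_torque": the same for the moment, N m; "grip_width": opening from 0.0 (shut) to 1.0 (fully open); "grip_force": force on a finger pad.
Only numpy, scipy, OpenCV 4.12 (cv2) and the standard library are available. Lean on these libraries where they do the work, as an engineer would, in place of code of your own. Each camera call takes 0.05 s, during which the arm holds its last target. There are 200 camera calls.

### The job

Stand the loose dropper bottle from the desk in the empty well of the oil warmer, right down on its floor, and see that all three of the warmer's push-lock buttons are latched in (on) for the first client. A button looks much the same in or out and nothing lights up, so feel each one with a light touch and click in those that are out. Press gently, and leave the other bottles where they are.

Things in the scene. Friction and masses are not known exactly. Their poses are not given: they have to be found in the camera images.
- warmer: oil warmer, 140 x 274 x 50 mm, fixed, pale shell, flat top deck 50 mm above the desk; origin at the centre of its underside, +x to its back, +y to the robot's left, +z up. A row of three wells at x +24 mm, y +84, 0, -84 mm, each 37 mm wide with a 2 mm chamfer, 38 mm deep (floor 12 mm above the desk); in front of each, at x -42 mm, a push button.
- free_well: the empty well (any of the three); origin on its axis, on its floor, 12 mm above the desk
- bottle_a: the loose dropper bottle that stands on the desk: round glass body 33 mm wide and 60 mm straight (70 mm to the shoulder), then a 24 mm screw collar to 77 mm and a 13 mm rubber bulb, 102 mm in all, 50 to 100 g; origin at the centre of its underside, +z up
- bottle_b: a dropper bottle of the same kind that already stands in a well; origin at the centre of its underside
- bottle_c: another dropper bottle of the same kind that already stands in a well; origin at the centre of its underside
- nail_polish: nail polish bottle, 31 mm wide, 79 mm high, standing near the loose bottle; origin at the centre of its underside
- button_left (a point): point on the fixed deck, on the axis of the left (+y) push button (it does not move with the button). Black round cap 18 mm wide; its top is 12.5 mm above the deck when out (off), 8 mm when latched in (on), 3 mm at the end stop. Each press to the stop and free rise changes the state. Upward spring 1.8 N out, 3.6 N latched, 5.6 N at the stop; the rubber cap gives 1 mm per 5 N. Feel it with under 3 N; never press over 20 N.
- button_middle (a point): point on the fixed deck, on the axis of the middle push button (it does not move with the button). Same button as button_left; its state is independent of the others.
- button_right (a point): point on the fixed deck, on the axis of the right (-y) push button (it does not move with the button). Same button as button_left; its state is independent of the others.

How it is judged (in metres and radians):
At the end, for the whole second after the job is handed in: The loose bottle stands upright and at rest on the floor of the empty well (within 4 mm of its axis, 3 mm of its floor, 0.1 rad of upright), all three caps are latched in (3.3 to 6.8 mm below out), and the other two bottles are within 10 mm of where they stood (horizontal distance between bottle_a and free_well below 0.004 m and z of bottle_a in the frame of free_well below 0.003 m and angle between bottle_a's own z axis and vertical below 0.1 rad and z of keytop_left_c0 in the frame of warmer between 0.0474 and 0.0509 m and z of keytop_middle_c0 in the frame of warmer between 0.0474 and 0.0509 m and z of keytop_right_c0 in the frame of warmer between 0.0474 and 0.0509 m and distance of each of bottle_b, bottle_c from where it was at the start of the episode below 0.01 m and linear speed of bottle_a below 0.02 m/s); the robot touches nothing.
It fails at once if a button was pressed with more than 20 N (contact force between any of keytop_left_c0, keytop_middle_c0, keytop_right_c0 and anything else above 20 N).
It fails at once if the bottle was forced against the warmer with more than 25 N (contact force between bottle_a and warmer above 25 N).
It fails at once if another bottle was moved by more than 15 mm or tipped (distance of any of bottle_b, bottle_c, nail_polish from where it was at the start of the episode above 0.015 m or angle between any of bottle_b, bottle_c, nail_polish's own z axis and vertical above 0.3 rad).
It also fails if it takes over 58 s, if anything falls off the work surface, if the arm or the gripper's body presses on something with over 40 N, if the wrist force passes 120 N, or if a joint passes its speed limit or range.

## Working session

There is one attempt and no reset: what is moved stays moved. The work goes in short steps, Python scripts to look and compute and a shell command to move; the robot and the scene stay as the last step left them, time stands still between calls to the robot, and variables do not carry over. Pictures are saved under pics/ and viewed, at most 10 in all, crops included, and the job is handed in when it is done.

```bash
mkdir -p pics; ls; python3 - <<'E'
from rig import ctrl
import cv2
s=ctrl.sense(); print({k:s[k] for k in("time_s","eef_pos","ee_rot","force","grip_width")})
for n in("scene","top"):
    c=ctrl.capture(n); cv2.imwrite(f"pics/{n}0.png",c["image"][:,:,::-1]); print(n,c["intrinsics"],c["rvec"],c["tvec"])
E
```

```text
pics
{'time_s': 0.0, 'eef_pos': array([171.88165312, 495.79090149, 230.70516999]), 'ee_rot': array([-2.57117680e-04,  1.66118852e-01,  9.86105510e-01, -6.20364932e-04]), 'force': array([ 0.74042711,  0.00797922, -1.51824809]), 'grip_width': 1.0027239240978554}
scene [[422.85992791   0.         324.31869495]
 [  0.         422.85992791 205.99325568]
 [  0.           0.           1.        ]] [ 2.26314276 -0.96650293  0.3710534 ] [-569.97921136  226.20553994  830.69473511]
top [[485.22603364   0.         326.54811547]
 [  0.         485.22603364 195.23161523]
 [  0.           0.           1.        ]] [ 2.14824084 -2.10832201  0.23126528] [-254.27953281  560.19581311  877.06647361]
```

View pics/scene0.png

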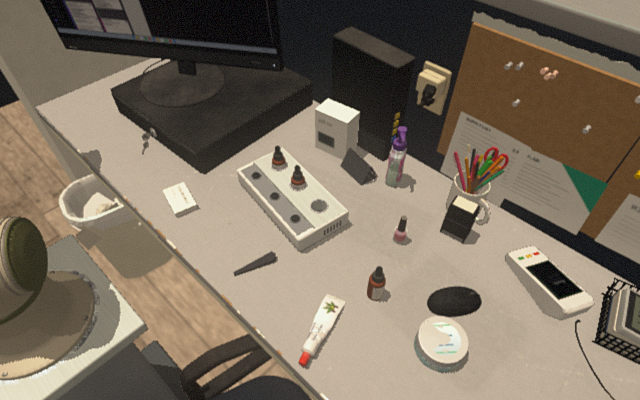

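View pics/top0.png

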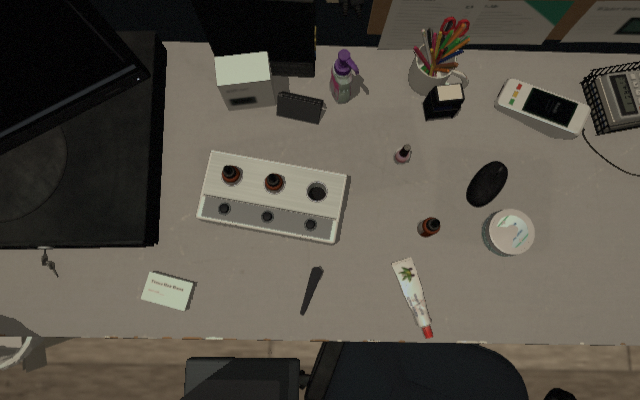

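Scene picture: the loose bottle is at (376,283) and the warmer at about (292,195). In the top picture the bottle is at (430,227), the nail polish at (403,154), and the empty well is the right one at (317,191). The buttons are at (224,209), (267,216) and (310,224).

```bash
python3 - <<'E'
import cv2,numpy as np
t=cv2.imread("pics/top0.png");s=cv2.imread("pics/scene0.png")
a=cv2.resize(t[140:250,190:450],None,fx=3,fy=3,interpolation=cv2.INTER_CUBIC)
b=cv2.resize(s[140:230,230:356],None,fx=3,fy=3,interpolation=cv2.INTER_CUBIC)
c=cv2.resize(s[215:305,350:420],None,fx=3,fy=3,interpolation=cv2.INTER_CUBIC)
o=np.zeros((600,780,3),np.uint8);o[:330]=a;o[330:,:378]=b;o[330:,400:610]=c
o=np.clip(o*1.6,0,255).astype(np.uint8)
cv2.imwrite("pics/crop1.png",o)
E
```

```text
(no output)
```

View pics/crop1.png

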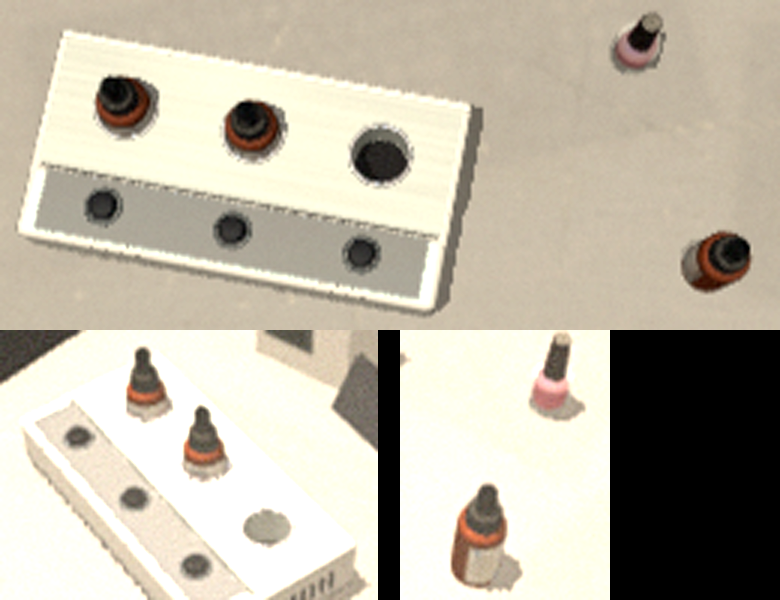

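The crop shows the empty well rim at (381,155), the button caps at (102,206), (231,230) and (361,254), and the loose bottle's bulb at (735,248). The nail polish cap is at (651,25). The scene crops confirm the same layout.

```bash
cat > h.py <<'E'
import numpy as np,cv2
from scipy.optimize import least_squares
from scipy.spatial.transform import Rotation as R
K={'t':np.array([[485.22603364,0,326.54811547],[0,485.22603364,195.23161523],[0,0,1]]),'s':np.array([[422.85992791,0,324.31869495],[0,422.85992791,205.99325568],[0,0,1]])}
E={'t':(np.array([2.14824084,-2.10832201,0.23126528]),np.array([-254.27953281,560.19581311,877.06647361])),'s':(np.array([2.26314276,-0.96650293,0.3710534]),np.array([-569.97921136,226.20553994,830.69473511]))}
def back(v,px,z):
    M=cv2.Rodrigues(E[v][0])[0]; c=-M.T@E[v][1]; d=M.T@np.linalg.inv(K[v])@np.array([*px,1.]); return c+d*(z-c[2])/d[2]
def proj(v,P): return cv2.projectPoints(np.array(P,float).reshape(-1,3),*E[v],K[v],None)[0].reshape(-1,2)
T=lambda x,y:(190+(x+.5)/3-.5,140+(y+.5)/3-.5)
S=lambda x,y:(230+(x+.5)/3-.5,140+(y-330+.5)/3-.5)
C=lambda x,y:(350+(x-400+.5)/3-.5,215+(y-330+.5)/3-.5)
E
python3 - <<'E'
from h import *
for v in 'ts': print('cam',v,back(v,(0,0),0)*0-cv2.Rodrigues(E[v][0])[0].T@E[v][1])
obs=[('t',T(381,155),(24,-84,50)),('t',T(102,206),(-42,84,60)),('t',T(231,230),(-42,0,60)),('t',T(361,254),(-42,-84,60)),
('t',T(66,31),(70,137,50)),('t',T(472,104),(70,-137,50)),('t',T(22,232),(-70,137,50)),('t',T(434,306),(-70,-137,50)),
('s',S(267,527),(24,-84,50)),('s',S(78,436),(-42,84,60)),('s',S(134,498),(-42,0,60)),('s',S(196,566),(-42,-84,60))]
def W(p,l):
    c,s=np.cos(p[2]),np.sin(p[2]); return (p[0]+c*l[0]-s*l[1],p[1]+s*l[0]+c*l[1],l[2])
f=lambda p:np.concatenate([proj(v,W(p,l))[0]-np.array(u) for v,u,l in obs])
r=least_squares(f,[500,200,0.]); print(r.x,np.round(r.fun.reshape(-1,2),1).tolist())
for v,u,l in obs: print(v,l,back(v,u,l[2]).round(1),np.round(W(r.x,l),1))
print('bottle',back('t',T(735,248),97),back('t',T(722,257),75),back('s',C(488,495),97),back('s',C(478,584),0))
print('polish',back('t',T(651,25),79),back('s',C(561,340),79))
E
```

```text
cam t [ 383.39239563 -225.5245101   974.61376723]
cam s [ 117.7798505  -666.94075228  779.3695724 ]
[ 5.62910152e+02 -1.38508260e+02 -1.60678110e-01] [[0.4, 0.3], [0.3, 0.0], [0.6, -0.1], [0.8, -0.3], [-0.9, -0.8], [0.8, -0.5], [-2.5, 1.5], [1.2, 2.4], [0.7, 0.7], [0.1, -1.4], [0.4, -1.5], [0.4, -1.7]]
t (24, -84, 50) [ 573.7 -224.5   50. ] [ 573.2 -225.3   50. ]
t (-42, 84, 60) [534.9 -48.4  60. ] [534.9 -48.9  60. ]
t (-42, 0, 60) [ 521.2 -130.6   60. ] [ 521.5 -131.8   60. ]
t (-42, -84, 60) [ 507.5 -213.2   60. ] [ 508.  -214.7   60. ]
t (70, 137, 50) [652.4 -16.3  50. ] [653.9 -14.5  50. ]
t (70, -137, 50) [ 609.  -283.3   50. ] [ 610.1 -284.9   50. ]
t (-70, 137, 50) [518.7   3.4  50. ] [515.7   7.9  50. ]
t (-70, -137, 50) [ 476.4 -260.2   50. ] [ 471.9 -262.5   50. ]
s (24, -84, 50) [ 573.5 -222.6   50. ] [ 573.2 -225.3   50. ]
s (-42, 84, 60) [531.7 -52.3  60. ] [534.9 -48.9  60. ]
s (-42, 0, 60) [ 517.7 -134.7   60. ] [ 521.5 -131.8   60. ]
s (-42, -84, 60) [ 503.9 -217.7   60. ] [ 508.  -214.7   60. ]
bottle [ 510.62989651 -442.03188632   97.        ] [ 507.97748392 -439.13063858   75.        ] [ 507.33829008 -445.95889395   97.        ] [ 502.11338981 -454.41832804    0.        ]
polish [ 656.64799399 -396.13114821   79.        ] [ 655.61708986 -396.18692502   79.        ]
```

```bash
python3 -m inch '0 0 0 0 0 -1.06;0 0 0 0 0 -1.06;0 0 0 0 0 -1.06;-15 -38 0 0 0 0;-15 -38 0 0 0 0;-15 -38 0 0 0 0;-15 -38 0 0 0 0;-15 -38 0 0 0 0;-15 -38 0 0 0 0;-15 -38 0 0 0 0' 0
```

```text
time_s: 0.93
eef_pos: [276.7, 228.2, 231.2]
ee_rot: [0.0, 0.0, 1.0, -0.0]
force: [2.4, 0.2, -0.3]
grip_width: 0.001
grip_force: 0.0
```

```bash
python3 -m inch '-25.7 -27.8 12 0 0 0;-25.7 -27.8 12 0 0 0;-25.7 -27.8 12 0 0 0;-25.7 -27.8 12 0 0 0;-25.7 -27.8 12 0 0 0;-25.7 -27.8 12 0 0 0;-25.7 -27.8 12 0 0 0;-25.7 -27.8 12 0 0 0;-25.7 -27.8 12 0 0 0;-25.7 -27.8 12 0 0 0' 
python3 -m inch '0 0 20 0 0 0;0 0 10 0 0 0;0 0 5 0 0 0;0 0 3 0 0 0;0 0 2 0 0 0;0 0 0 0 0 0;0 0 0 0 0 0;0 0 0 0 0 0;0 0 0 0 0 0;0 0 0 0 0 0' 
cat > rd.py <<'E'
from rig import ctrl
import numpy as np,cv2,sys
F=[];P=[]
for i in range(5):
    c=ctrl.capture("scene" if len(sys.argv)<2 else sys.argv[1]); s=ctrl.sense(); F.append(s["force"]);P.append(s["eef_pos"])
print(np.mean(F,0).round(2),np.std(F,0).round(2),np.mean(P,0).round(2),s["time_s"],s["grip_width"])
if len(sys.argv)>2:
    x0,x1,y0,y1,k=map(int,sys.argv[3:8]); cv2.imwrite(sys.argv[2],np.clip(1.5*cv2.resize(c["image"][y0:y1,x0:x1,::-1],None,fx=k,fy=k,interpolation=cv2.INTER_CUBIC).astype(float),0,255).astype(np.uint8))
E
python3 rd.py top pics/b1.png 180 360 140 250 4
```

```text
time_s: 1.77
eef_pos: [534.4, -49.9, 110.3]
ee_rot: [-0.0, 0.001, 1.0, 0.0]
force: [0.1, 0.7, 1.0]
grip_width: -0.0
grip_force: 0.0
time_s: 2.6
eef_pos: [533.7, -48.2, 71.6]
ee_rot: [0.0, 0.0, 1.0, -0.0]
force: [-0.7, 0.7, 0.2]
grip_width: -0.002
grip_force: 0.0
[ 0.14 -0.39 -0.25] [0.16 0.47 0.2 ] [533.63 -48.27  71.42] 2.85 -0.0022562971768458687
```

View pics/b1.png

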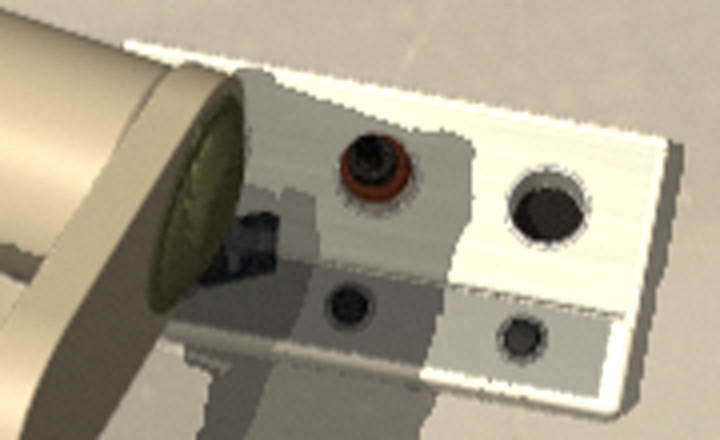

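The arm hides the left button. The middle cap shows at (348,305), the right cap at (521,338) and the well at (548,208). I'll go on by feel.

```bash
python3 -m inch '0 0 3 0 0 0;0 0 3 0 0 0;0 0 2 0 0 0;0 0 1 0 0 0;0 0 1 0 0 0;0 0 1 0 0 0;0 0 0 0 0 0;0 0 0 0 0 0;0 0 0 0 0 0;0 0 0 0 0 0' ; python3 rd.py
```

```text
time_s: 3.68
eef_pos: [533.6, -48.3, 60.4]
ee_rot: [0.0, 0.0, 1.0, -0.0]
force: [-0.5, 0.3, -0.1]
grip_width: 0.002
grip_force: 0.0
[-0.36  0.03 -0.22] [0.31 0.2  0.32] [533.62 -48.26  60.35] 3.9333 0.0006417548878437011
```

```bash
python3 -m inch '0 0 1 0 0 0;0 0 1 0 0 0;0 0 0.8 0 0 0;0 0 0 0 0 0;0 0 0 0 0 0;0 0 0 0 0 0;0 0 0 0 0 0;0 0 0 0 0 0;0 0 0 0 0 0;0 0 0 0 0 0' ; python3 rd.py
```

```text
time_s: 4.77
eef_pos: [533.6, -48.3, 57.5]
ee_rot: [0.0, 0.0, 1.0, -0.0]
force: [-0.7, 0.7, 1.3]
grip_width: -0.0
grip_force: 0.8
[-0.63  0.39  1.36] [0.2  0.57 0.43] [533.61 -48.27  57.52] 5.0167 0.001393987743130704
```

Left is latched: nothing at 60.4 mm, contact at 58. On to the middle button.

```bash
python3 -m inch '0 0 -13 0 0 0;4.4 -27.6 0 0 0 0;4.4 -27.6 0 0 0 0;4.4 -27.6 0 0 0 0;0 0 0 0 0 0;0 0 5 0 0 0;0 0 3 0 0 0;0 0 1 0 0 0;0 0 1 0 0 0;0 0 0 0 0 0' ; python3 -m inch '0 0 0 0 0 0;0 0 0 0 0 0;0 0 0 0 0 0;0 0 0 0 0 0;0 0 0 0 0 0;0 0 0 0 0 0;0 0 0 0 0 0;0 0 0 0 0 0;0 0 0 0 0 0;0 0 0 0 0 0' ; python3 rd.py
```

```text
time_s: 5.85
eef_pos: [520.3, -130.3, 60.2]
ee_rot: [-0.0, -0.0, 1.0, 0.0]
force: [-0.4, 0.2, 0.0]
grip_width: 0.0
grip_force: 0.0
time_s: 6.68
eef_pos: [520.3, -131.1, 60.5]
ee_rot: [0.0, 0.0, 1.0, -0.0]
force: [-0.8, 0.2, 0.4]
grip_width: -0.003
grip_force: 0.0
[-0.07 -0.06  0.21] [0.41 0.19 0.54] [ 520.33 -131.05   60.49] 6.9333 0.002425421585649146
```

```bash
python3 -m inch '0 0 1 0 0 0;0 0 1 0 0 0;0 0 1 0 0 0;0 0 0 0 0 0;0 0 0 0 0 0;0 0 0 0 0 0;0 0 0 0 0 0;0 0 0 0 0 0;0 0 0 0 0 0;0 0 0 0 0 0' ; python3 rd.py
```

```text
time_s: 7.77
eef_pos: [520.3, -131.1, 57.5]
ee_rot: [0.0, 0.0, 1.0, -0.0]
force: [-0.6, 0.1, 1.9]
grip_width: 0.003
grip_force: 0.8
[-0.12 -0.14  1.55] [0.38 0.41 0.26] [ 520.34 -131.06   57.52] 8.0167 0.002800186019878105
```

The middle one is latched too. Now the right.

```bash
python3 -m inch '0 0 -13 0 0 0;4.5 -27.6 0 0 0 0;4.5 -27.6 0 0 0 0;4.5 -27.6 0 0 0 0;0 0 0 0 0 0;0 0 5 0 0 0;0 0 3 0 0 0;0 0 1 0 0 0;0 0 1 0 0 0;0 0 0 0 0 0' ; python3 -m inch '0 0 0 0 0 0;0 0 0 0 0 0;0 0 0 0 0 0;0 0 0 0 0 0;0 0 0 0 0 0;0 0 0 0 0 0;0 0 0 0 0 0;0 0 0 0 0 0;0 0 0 0 0 0;0 0 0 0 0 0' ; python3 rd.py
```

```text
time_s: 8.85
eef_pos: [506.8, -213.0, 60.2]
ee_rot: [-0.0, -0.0, 1.0, 0.0]
force: [-0.4, -0.6, -0.6]
grip_width: -0.001
grip_force: 0.0
time_s: 9.68
eef_pos: [506.7, -213.9, 60.5]
ee_rot: [-0.0, 0.0, 1.0, -0.0]
force: [0.5, 0.2, 0.3]
grip_width: -0.002
grip_force: 0.0
[-0.06 -0.06 -0.01] [0.47 0.45 0.37] [ 506.76 -213.86   60.51] 9.9333 0.00199140272912517
```

```bash
python3 -m inch '0 0 1 0 0 0;0 0 1 0 0 0;0 0 1 0 0 0;0 0 0 0 0 0;0 0 0 0 0 0;0 0 0 0 0 0;0 0 0 0 0 0;0 0 0 0 0 0;0 0 0 0 0 0;0 0 0 0 0 0' ; python3 rd.py
```

```text
time_s: 10.77
eef_pos: [506.8, -213.8, 57.5]
ee_rot: [-0.0, 0.0, 1.0, -0.0]
force: [-0.6, 0.6, 1.6]
grip_width: 0.0
grip_force: 0.8
[-0.55  0.25  2.04] [0.57 0.45 0.12] [ 506.77 -213.85   57.52] 11.0167 0.004370495886469558
```

All three feel the same, so I'll check the stiffness to rule out a height error. A latched cap gives 5 N/mm up to 3.6 N, while an out cap stays flat near 2 N.

```bash
python3 -m inch '0 0 0.3 0 0 0;0 0 0 0 0 0;0 0 0 0 0 0;0 0 0 0 0 0;0 0 0 0 0 0;0 0 0 0 0 0;0 0 0 0 0 0;0 0 0 0 0 0;0 0 0 0 0 0;0 0 0 0 0 0' ; python3 rd.py;  python3 -m inch '0 0 0.5 0 0 0;0 0 0 0 0 0;0 0 0 0 0 0;0 0 0 0 0 0;0 0 0 0 0 0;0 0 0 0 0 0;0 0 0 0 0 0;0 0 0 0 0 0;0 0 0 0 0 0;0 0 0 0 0 0' ; python3 rd.py
```

```text
time_s: 11.85
eef_pos: [506.8, -213.9, 57.2]
ee_rot: [0.0, 0.0, 1.0, -0.0]
force: [-0.7, 0.0, 2.3]
grip_width: -0.0
grip_force: 1.1
[-0.57 -0.07  2.2 ] [0.43 0.22 0.18] [ 506.78 -213.85   57.21] 12.1 0.0021974290028441393
time_s: 12.93
eef_pos: [506.8, -213.9, 56.7]
ee_rot: [-0.0, 0.0, 1.0, -0.0]
force: [-0.3, 0.7, 3.7]
grip_width: 0.004
grip_force: 1.5
[-0.76  0.7   2.71] [0.36 0.27 0.51] [ 506.78 -213.85   56.71] 13.1833 -0.0021867769090566495
```

```bash
python3 -m inch '0 0 1.2 0 0 0;0 0 0 0 0 0;0 0 0 0 0 0;0 0 0 0 0 0;0 0 0 0 0 0;0 0 0 0 0 0;0 0 0 0 0 0;0 0 0 0 0 0;0 0 0 0 0 0;0 0 0 0 0 0' ; python3 rd.py;python3 rd.py
```

```text
time_s: 14.02
eef_pos: [506.8, -213.8, 55.5]
ee_rot: [0.0, 0.0, 1.0, -0.0]
force: [-0.2, 0.7, 5.4]
grip_width: 0.002
grip_force: 2.1
[-0.99  0.41  3.96] [0.47 0.48 0.6 ] [ 506.78 -213.85   55.52] 14.2667 0.00229885953216641
[-0.73  0.47  4.48] [0.31 0.49 0.7 ] [ 506.78 -213.85   55.5 ] 14.5167 0.002261020525987
```

The 4.2 N at 55.5 mm fits the latched curve (an out cap would give about 2.7). I'll rise to 60.5 and check that the right cap hasn't followed.

```bash
python3 -m inch '0 0 -5 0 0 0;0 0 0 0 0 0;0 0 0 0 0 0;0 0 0 0 0 0;0 0 0 0 0 0;0 0 0 0 0 0;0 0 0 0 0 0;0 0 0 0 0 0;0 0 0 0 0 0;0 0 0 0 0 0' ; python3 rd.py
```

```text
time_s: 15.35
eef_pos: [506.7, -213.8, 60.5]
ee_rot: [-0.0, 0.0, 1.0, 0.0]
force: [-0.3, 0.8, 0.2]
grip_width: -0.001
grip_force: 0.0
[-0.05 -0.07  0.22] [0.4  0.63 0.42] [ 506.76 -213.84   60.49] 15.6 -0.0010114191345949983
```

```bash
python3 -m inch '0 0 -40 0 0 0;0 0 -40 0 0 0;0 0 -20 0 0 0;-0.5 -38.2 0 0 0 0;-0.5 -38.2 0 0 0 0;-0.5 -38.2 0 0 0 0;-0.5 -38.2 0 0 0 0;-0.5 -38.2 0 0 0 0;-0.5 -38.2 0 0 0 0;0 0 0 0 0 0' 0.75 20; python3 -m inch '0 0 20 0 0 0;0 0 20 0 0 0;0 0 0 0 0 0;0 0 0 0 0 0;0 0 0 0 0 0;0 0 0 0 0 0;0 0 0 0 0 0;0 0 0 0 0 0;0 0 0 0 0 0;0 0 0 0 0 0';python3 rd.py scene pics/g1.png 300 460 180 330 4
```

```text
time_s: 16.43
eef_pos: [507.8, -449.0, 159.2]
ee_rot: [-0.0, 0.003, 1.0, -0.001]
force: [-1.4, 0.1, 0.1]
grip_width: 0.749
grip_force: 0.0
time_s: 17.27
eef_pos: [509.6, -443.0, 120.8]
ee_rot: [0.0, 0.0, 1.0, -0.0]
force: [0.5, 0.5, -0.5]
grip_width: 0.748
grip_force: 0.0
[ 0.15  0.   -0.18] [0.57 0.43 0.4 ] [ 509.58 -443.05  120.57] 17.5167 0.753700929404856
```

View pics/g1.png

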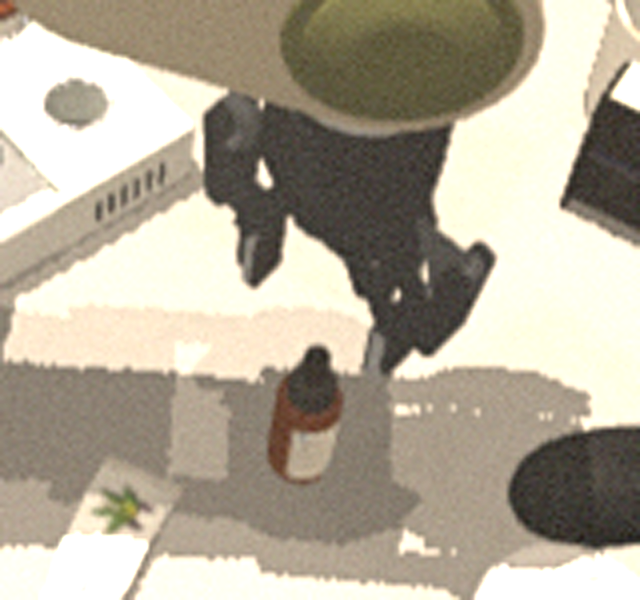

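The fingertips at (257,280) and (385,365) straddle the bulb at (317,350), so it's well centred. I'll go down and grip.

```bash
python3 -m inch '0 0 20 0 0 0;0 0 20 0 0 0;0 0 15 0 0 0;0 0 10 0 0 0;0 0 8 0 0 0;0 0 4 0 0 0;0 0 2.5 0 0 0;0 0 0 0 0 0;0 0 0 0 0 0;0 0 0 0 0 0' 0.75; python3 -m inch '0 0 0 0 0 0;0 0 0 0 0 0;0 0 0 0 0 0;0 0 0 0 0 0;0 0 0 0 0 0;0 0 0 0 0 0;0 0 0 0 0 0;0 0 0 0 0 0;0 0 0 0 0 0;0 0 0 0 0 0' 0 25
```

```text
time_s: 18.35
eef_pos: [509.8, -443.3, 41.8]
ee_rot: [0.0, 0.0, 1.0, -0.0]
force: [0.4, -0.0, 1.2]
grip_width: 0.754
grip_force: 0.0
time_s: 19.18
eef_pos: [509.7, -443.3, 41.4]
ee_rot: [0.0, 0.0, 1.0, -0.0]
force: [0.4, -2.0, 6.8]
grip_width: 0.366
grip_force: 25.0
```

```bash
python3 -m inch '0 0 -15 0 0 0;0 0 -35 0 0 0;0 0 -35 0 0 0;-10.6 36.4 0 0 0 0;-10.6 36.4 0 0 0 0;-10.6 36.4 0 0 0 0;-10.6 36.4 0 0 0 0;-10.6 36.4 0 0 0 0;-10.6 36.4 0 0 0 0;0 0 0 0 0 0'; python3 -m inch '0 0 15 0 0 0;0 0 5 0 0 0;0 0 0 0 0 0;0 0 0 0 0 0;0 0 0 0 0 0;0 0 0 0 0 0;0 0 0 0 0 0;0 0 0 0 0 0;0 0 0 0 0 0;0 0 0 0 0 0'; python3 rd.py scene pics/w1.png 230 390 120 270 4; python3 rd.py top pics/w2.png 250 400 130 270 4
```

```text
time_s: 20.02
eef_pos: [574.3, -218.1, 125.3]
ee_rot: [-0.001, -0.002, 1.0, 0.002]
force: [0.2, 0.5, -0.7]
grip_width: 0.37
grip_force: 25.0
time_s: 20.85
eef_pos: [573.4, -224.7, 106.1]
ee_rot: [0.0, 0.0, 1.0, -0.0]
force: [-0.3, -0.4, -0.1]
grip_width: 0.369
grip_force: 25.0
[ 0.18 -0.25 -0.24] [0.44 0.43 0.41] [ 573.35 -224.7   106.02] 21.1 0.3694682115703813
[-0.28 -0.3  -0.45] [0.29 0.61 0.28] [ 573.36 -224.67  105.99] 21.35 0.37084963454749004
```

View pics/w1.png

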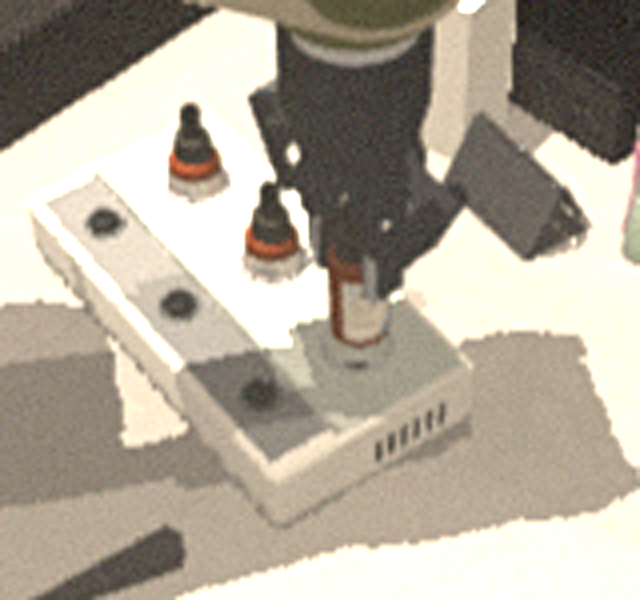

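View pics/w2.png

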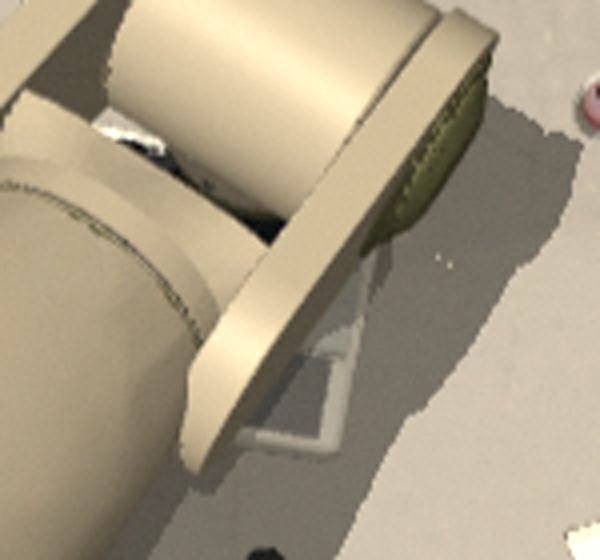

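The scene shot shows the held bottle's body edges at u=331 and 386 and its lowest point at (358,347), with the well rim's lower edge at about (360,368). The top view is blocked by the arm. I'll compare these with the projected model.

```bash
python3 - <<'E'
from h import *
a=np.linspace(0,2*np.pi,361)
def ext(c,r,z):
    p=proj('s',np.c_[c[0]+r*np.cos(a),c[1]+r*np.sin(a),0*a+z]); p=(p-[230,120]+.5)*4-.5; return p.min(0).round(1),p.max(0).round(1)
c=(573.4,-224.7)
print('bottle bottom',ext(c,16.5,64.6));print('well rim 20.5',ext(c,20.5,50)); print('18.5',ext(c,18.5,48))
for d in((3,0),(0,3)): print(d,ext((c[0]+d[0],c[1]+d[1]),16.5,64.6))
E
python3 - <<'E'
import cv2
i=cv2.imread('pics/w1.png')[225:395,270:450]
cv2.imwrite('pics/w3.png',cv2.resize(i,None,fx=3,fy=3,interpolation=cv2.INTER_CUBIC))
E
```

```text
bottle bottom (array([329.4, 306.3]), array([387.8, 350. ]))
well rim 20.5 (array([322.8, 318.2]), array([394.5, 372.3]))
18.5 (array([326.3, 323.1]), array([390.9, 371.9]))
(3, 0) (array([333.1, 303.5]), array([391.4, 347.1]))
(0, 3) (array([325.6, 303.6]), array([383.9, 347.2]))
```

View pics/w3.png

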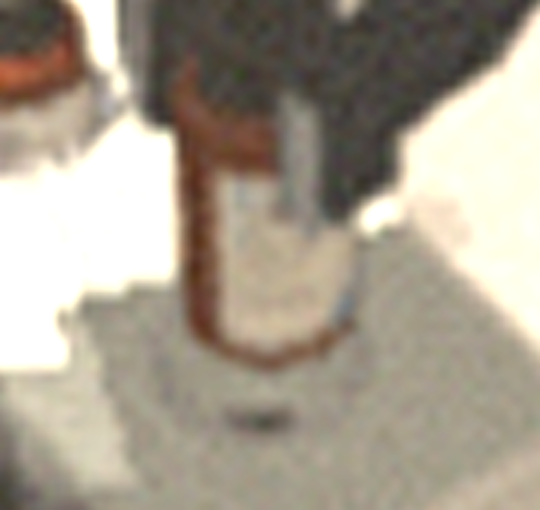

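Relative to the well the bottle is within about 1 mm, inside the chamfer's capture range. I'll nudge it slightly and go in, watching the force.

```bash
python3 -m inch '0.5 0.8 5 0 0 0;0 0 5 0 0 0;0 0 2 0 0 0;0 0 1 0 0 0;0 0 1 0 0 0;0 0 1 0 0 0;0 0 1 0 0 0;0 0 0 0 0 0;0 0 0 0 0 0;0 0 0 0 0 0'; python3 rd.py
```

```text
time_s: 22.18
eef_pos: [572.9, -223.9, 90.1]
ee_rot: [0.0, 0.0, 1.0, -0.0]
force: [1.0, -0.1, -0.9]
grip_width: 0.371
grip_force: 25.0
[-0.02 -0.34 -0.44] [0.45 0.62 0.39] [ 572.89 -223.91   90.09] 22.4333 0.37028660867061397
```

```bash
python3 -m inch '0 0 0.7 0 0 0;0 0 0.7 0 0 0;0 0 0.7 0 0 0;0 0 0.7 0 0 0;0 0 0.7 0 0 0;0 0 0.5 0 0 0;0 0 0 0 0 0;0 0 0 0 0 0;0 0 0 0 0 0;0 0 0 0 0 0'; python3 rd.py
```

```text
time_s: 23.27
eef_pos: [572.9, -223.9, 86.1]
ee_rot: [0.0, 0.0, 1.0, -0.0]
force: [-0.4, -0.1, 0.1]
grip_width: 0.368
grip_force: 25.0
[ 0.2   0.46 -0.7 ] [0.41 0.48 0.34] [ 572.86 -223.89   86.03] 23.5167 0.3704368557673468
```

```bash
python3 -m inch '0 0 1.5 0 0 0;0 0 1.5 0 0 0;0 0 1.5 0 0 0;0 0 1.5 0 0 0;0 0 1.5 0 0 0;0 0 1.5 0 0 0;0 0 1.5 0 0 0;0 0 1.5 0 0 0;0 0 0 0 0 0;0 0 0 0 0 0'; python3 rd.py; python3 -m inch '0 0 2 0 0 0;0 0 2 0 0 0;0 0 2 0 0 0;0 0 2 0 0 0;0 0 2 0 0 0;0 0 2 0 0 0;0 0 2 0 0 0;0 0 2 0 0 0;0 0 1 0 0 0;0 0 0 0 0 0'; python3 rd.py
```

```text
time_s: 24.35
eef_pos: [572.9, -223.9, 73.9]
ee_rot: [-0.0, 0.0, 1.0, 0.0]
force: [0.3, -0.8, 0.4]
grip_width: 0.362
grip_force: 25.0
[ 0.05 -0.07 -0.63] [0.41 0.43 0.43] [ 572.9  -223.92   74.08] 24.6 0.3652827862808773
time_s: 25.43
eef_pos: [572.8, -223.8, 56.7]
ee_rot: [-0.0, 0.0, 1.0, 0.0]
force: [-0.2, 0.0, 0.2]
grip_width: 0.365
grip_force: 25.0
[ 0.25 -0.22 -0.45] [0.19 0.41 0.34] [ 572.9  -223.91   57.06] 25.6833 0.3708814515933855
```

```bash
python3 -m inch '0 0 0.5 0 0 0;0 0 0.5 0 0 0;0 0 0.5 0 0 0;0 0 0.5 0 0 0;0 0 0.5 0 0 0;0 0 0.3 0 0 0;0 0 0 0 0 0;0 0 0 0 0 0;0 0 0 0 0 0;0 0 0 0 0 0'; python3 rd.py
```

```text
time_s: 26.52
eef_pos: [572.9, -223.9, 54.2]
ee_rot: [0.0, 0.0, 1.0, -0.0]
force: [0.6, 0.0, -0.9]
grip_width: 0.365
grip_force: 25.0
[ 0.08  0.7  -0.85] [0.61 0.43 0.41] [ 572.86 -223.91   54.22] 26.7667 0.37100069050807893
```

```bash
python3 -m inch '0 0 0.3 0 0 0;0 0 0.3 0 0 0;0 0 0.2 0 0 0;0 0 0 0 0 0;0 0 0 0 0 0;0 0 0 0 0 0;0 0 0 0 0 0;0 0 0 0 0 0;0 0 0 0 0 0;0 0 0 0 0 0'; python3 rd.py
```

```text
time_s: 27.6
eef_pos: [572.9, -223.9, 53.4]
ee_rot: [0.0, 0.0, 1.0, -0.0]
force: [0.5, 0.2, 0.4]
grip_width: 0.367
grip_force: 25.1
[0.08 0.05 1.18] [0.52 0.53 0.3 ] [ 572.89 -223.91   53.45] 27.85 0.36891953700121566
```

The bottle is on the floor. Release, then rise.

```bash
python3 -m inch '0 0 0 0 0 0;0 0 0 0 0 0;0 0 0 0 0 0;0 0 0 0 0 0;0 0 0 0 0 0;0 0 0 0 0 0;0 0 0 0 0 0;0 0 0 0 0 0;0 0 0 0 0 0;0 0 0 0 0 0' 0.6; python3 -m inch '0 0 -3 0 0 0;0 0 -6 0 0 0;0 0 -12 0 0 0;0 0 -20 0 0 0;0 0 -30 0 0 0;0 0 -35 0 0 0;0 0 -35 0 0 0;0 0 -10 0 0 0;0 0 0 0 0 0;0 0 0 0 0 0'; python3 -m inch '38 -10 0 0 0 0;38 -10 0 0 0 0;38 -10 0 0 0 0;38 -10 0 0 0 0;38 -10 0 0 0 0;38 0 0 0 0 0;0 0 0 0 0 0;0 0 0 0 0 0;0 0 0 0 0 0;0 0 0 0 0 0'; python3 rd.py scene pics/end.png 230 390 120 270 4
```

```text
time_s: 28.68
eef_pos: [572.8, -223.9, 53.4]
ee_rot: [-0.0, 0.0, 1.0, 0.0]
force: [-0.4, 0.2, -0.2]
grip_width: 0.6
grip_force: 0.0
time_s: 29.52
eef_pos: [572.7, -223.8, 204.6]
ee_rot: [0.0, 0.0, 1.0, -0.0]
force: [-0.1, 0.7, -1.2]
grip_width: 0.599
grip_force: 0.0
time_s: 30.35
eef_pos: [345.4, -273.5, 203.8]
ee_rot: [-0.0, -0.0, 1.0, 0.0]
force: [0.1, -0.4, -0.2]
grip_width: 0.6
grip_force: 0.0
[ 0.09  0.2  -0.16] [0.28 0.52 0.39] [ 345.4  -273.49  204.01] 30.6 0.601570659269505
```

View pics/end.png

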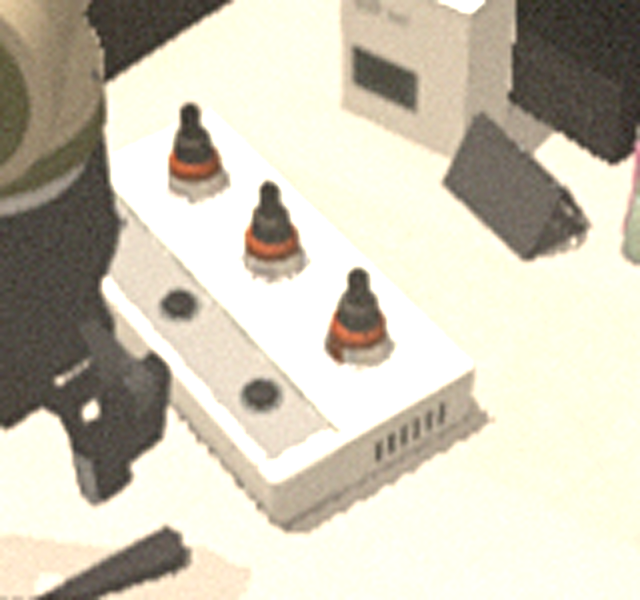

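The three bottles stand evenly, with tops at (190,105), (268,185) and (357,270). Since all three buttons read "latched", I'll touch the bare deck (z=50) between the caps to check that the fingertip height is true.

```bash
python3 -m inch '-33.6 20 0 0 0 0;-33.6 20 0 0 0 0;-33.6 20 0 0 0 0;-33.6 20 0 0 0 0;-33.6 20 0 0 0 0;0 0 0 0 0 0;0 0 35 0 0 0;0 0 35 0 0 0;0 0 35 0 0 0;0 0 34 0 0 0' 0 20; python3 -m inch '0 0 5 0 0 0;0 0 3 0 0 0;0 0 2 0 0 0;0 0 1 0 0 0;0 0 1 0 0 0;0 0 0.7 0 0 0;0 0 0 0 0 0;0 0 0 0 0 0;0 0 0 0 0 0;0 0 0 0 0 0';python3 rd.py; python3 -m inch '0 0 0.3 0 0 0;0 0 0.3 0 0 0;0 0 0.3 0 0 0;0 0 0.3 0 0 0;0 0 0.3 0 0 0;0 0 0 0 0 0;0 0 0 0 0 0;0 0 0 0 0 0;0 0 0 0 0 0;0 0 0 0 0 0';python3 rd.py
```

```text
time_s: 31.43
eef_pos: [512.7, -173.5, 63.7]
ee_rot: [-0.0, 0.0, 1.0, -0.0]
force: [1.6, 0.6, 0.1]
grip_width: -0.001
grip_force: 0.0
time_s: 32.27
eef_pos: [513.0, -173.9, 52.9]
ee_rot: [0.0, 0.0, 1.0, -0.0]
force: [-0.2, 0.3, -0.5]
grip_width: 0.001
grip_force: 0.0
[ 0.05 -0.12 -0.1 ] [0.31 0.33 0.5 ] [ 512.9  -173.85   52.73] 32.5167 -0.003179660508789635
time_s: 33.35
eef_pos: [512.9, -173.9, 51.2]
ee_rot: [0.0, 0.0, 1.0, -0.0]
force: [-0.4, 0.8, -0.2]
grip_width: 0.0
grip_force: 0.0
[0.15 0.03 0.33] [0.5  0.6  0.35] [ 512.9  -173.85   51.21] 33.6 0.0007321323408252178
```

```bash
python3 -m inch '0 0 0.3 0 0 0;0 0 0.3 0 0 0;0 0 0.2 0 0 0;0 0 0.2 0 0 0;0 0 0 0 0 0;0 0 0 0 0 0;0 0 0 0 0 0;0 0 0 0 0 0;0 0 0 0 0 0;0 0 0 0 0 0';python3 rd.py; python3 -m inch '0 0 0.2 0 0 0;0 0 0.2 0 0 0;0 0 0.1 0 0 0;0 0 0 0 0 0;0 0 0 0 0 0;0 0 0 0 0 0;0 0 0 0 0 0;0 0 0 0 0 0;0 0 0 0 0 0;0 0 0 0 0 0';python3 rd.py
```

```text
time_s: 34.43
eef_pos: [512.9, -173.8, 50.2]
ee_rot: [0.0, 0.0, 1.0, -0.0]
force: [-0.5, -0.0, -0.5]
grip_width: -0.001
grip_force: 0.0
[-0.66  0.24 -0.24] [0.66 0.4  0.37] [ 512.9  -173.85   50.2 ] 34.6833 0.0014831159897057708
time_s: 35.52
eef_pos: [512.9, -173.9, 50.1]
ee_rot: [0.0, 0.0, 1.0, -0.0]
force: [-2.4, 0.7, 6.2]
grip_width: 0.002
grip_force: 2.6
[-1.72  0.68  4.95] [0.32 0.45 0.7 ] [ 512.93 -173.87   50.07] 35.7667 0.0013471845870204361
```

The deck is felt at 50.1 mm, so the tip height is true and all three caps at about 58 mm are latched. I'll retreat and hand in.

```bash
python3 -m inch '0 0 -10 0 0 0;0 0 -30 0 0 0;0 0 -35 0 0 0;0 0 -35 0 0 0;0 0 -30 0 0 0;35 0 0 0 0 0;35 0 0 0 0 0;0 0 0 0 0 0;0 0 0 0 0 0;0 0 0 0 0 0'; python3 -c "
from rig import ctrl
print(ctrl.finish_job())"
```

```text
time_s: 36.6
eef_pos: [443.4, -174.1, 190.4]
ee_rot: [0.001, 0.001, 1.0, -0.0]
force: [0.5, -0.6, 0.2]
grip_width: 0.003
grip_force: 0.0
the job is handed in; nothing more can be done
None
```

I stood the loose bottle on the floor of the right-hand well and felt all three buttons; each was already latched in, so none needed a press. I handed the job in at about 36.6 s, and the hand-in gave no verdict.

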